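# Put the ear-defender rack back and hang up the returned pair

### The job

Push the heavy ear-defender rack straight back (easiest a bit at each front corner in turn), without letting it slew round, until its base sits flush against the raised rear shelf, with the pair already on it still hanging. Then hang the other pair of ear defenders over the free part of the rail by its headband, one cup in front of the rail and one behind, setting it down rather than letting it fall. Leave the mug and the bottles standing where they are.

Things in the scene. Friction and masses are not known exactly. Their poses are not given: they have to be found in the camera images.
- rack: heavy ear-defender rack, 2.2 kg, slides on the table: wooden board 230 (x) x 420 (y) x 22 thick, carrying a steel tube hoop (18 dia.) with posts at x +15, y +-195 and a rail along y. Origin: centre of the underside; x to its back edge, away from the robot, y left, z up. Front edge, 130 before the rail, can be pushed from above near its corners (about y +-150)
- rail_mid (a point): top of the rail, middle of its length: rack x +15, y 0, 180 above the table; axes as the rack's. Rail straight and level for y within +-170
- rack_back_left (a point): back left corner of the rack's board (rack x +115, y +210), 11 above the table
- rack_back_right (a point): back right corner of the rack's board (rack x +115, y -210), 11 above the table
- riser_face (a point): middle of the front face of the raised rear shelf, 11 above the table: a fixed wooden step across the back of the table, 60 high, 1500 long along y; x points into the shelf. The rack's back edge belongs against this face
- pair: loose ear defenders, 0.24 kg, rigid, standing on the table on their cups: 171 over the cups (x), 70 wide (y), 155 tall. Origin: underside, midway between the cups; x cup to cup, y across the headband, z up. Band at the crown 30 wide, 14 thick (z 141 to 155), flat for x within +-20, then curving down. Gap between cushions 74. Fingers more than 14 below the crown's top meet the rail
- pair_crown (a point): middle of the underside of the loose pair's headband, 141 above its origin; axes as the pair's
- hung: an identical pair already hanging on the rail, somewhere left, right or middle along it; same frame as the loose pair (origin on the underside between the cups, 39 above the table)
- hung_crown (a point): middle of the underside of the hanging pair's headband
- mug: glass beer mug, 84 dia. x 130 tall, standing on the table beside the rack on the side where the loose pair is not; origin under its centre
- bottle1: amber bottle, 62 dia. x 205 tall, standing; origin under its centre
- bottle2: amber bottle, 62 dia. x 205 tall, standing; origin under its centre
- bottle3: amber bottle, 62 dia. x 205 tall, standing; origin under its centre
There are look-alikes about, which are no part of the job. What is shaped like the pair but red is not meant.

How it is judged:
By the outcome, as a careful person would: the job done as asked, in the order asked, and still so for the second after the job is handed in, with the robot touching nothing.
It also fails if it takes over 72 s, if anything falls off the work surface, if the arm or the gripper's body presses on something with over 40 N, if the wrist force passes 120 N, or if a joint passes its speed limit or range.

### The arm

A 6-joint arm with a two-finger parallel gripper is mounted at the origin on the work surface. World frame = base frame: x ahead of the robot, y to its left, z up, the work surface at z = 0. Lengths are in m, angles in rad, forces in N, time in s.
With the tool pointing down it reaches from about 0.3 to 0.875 m from the base axis. Payload 6.4 kg.
Tool frame: the origin (TCP) lies midway between the tips of the shut fingers; the grasp point (between the pads) lies 19 mm behind it (ctrl.pinch_z is the distance from the TCP to the grasp point, in m); z points along the fingers, y is the line along which they close (so a half turn about z gives the same grasp; the last joint's range is limited). The gripper opens to 85 mm and grips with 20 to 120 N. Pads are 22 mm wide; open, the fingers measure 114 mm over their backs; the gripper's body (76 mm by 85 mm) begins 54 mm behind the grasp point. The pads swing forward as they close: fully open they stand 13 mm farther back than shut.
Start: joints at [0.958, 0.181, 1.607, -0, 1.354, -0.206], TCP at [0.228, 0.528, 0.197] pointing down, gripper open.
Joint ranges: [-2.99, 2.99], [-0.89, 2.07], [0.3, 2.58], [-1.14, 4.28], [0, 2.63], [-3.12, 3.12]. Speed limits (rad/s): [2.57, 2.57, 3.01, 3.14, 3.14, 3.14].

### API

Orientations are given as a unit quaternion [w, x, y, z].
In Python, from bench import ctrl gives the robot as it stands.
- The arm moves only by the tool apply_moves, never from a script. Its argument "moves" is a list of rows, each an object with "jaw": the opening, from 0 (shut) to 1 (fully open); "offset": the shift along the tool's x, y, z in mm, a list of three; "rot": the turn, a rotation vector about the tool's x, y, z in degrees, a list of three. In form: [{"jaw": jaw, "offset": [dx, dy, dz], "rot": [ax, ay, az]}, ...]. A call has exactly 5 rows; each row shifts and turns the commanded pose from where the row before left it, along the tool's axes as they then stand; what a row does not reach is not made up. A row lasts 1/8 s, in which the tool goes at most 62.5 mm and 10.7 degrees, less where a joint would pass 70% of its speed; a pose out of reach is approached as far as the arm can. A call is refused whole if a number of a shift passes 62.5 or a number of a turn 10.7, either way. A call with a gripper value outside its range is refused whole. The fingers move at their own pace and stop on an object; the grip force is fixed at half the most. Time passes only in rows, so rows that do not move let the fingers close, or fill a call up. It gives the time, the measured TCP pose, the force, the opening and the grip force at its end, in the units of the state.
- ctrl.get_obs(): the state, without advancing time (a new reading comes with each control period).
- ctrl.camera(name): name is "side" or "top"; returns (picture, depth): 480x640x3 uint8, red, green, blue; 480x640 float32, m along the optical axis (not along the pixel's ray), 0 where there is no reading.
- ctrl.camera_params(name): a dict with "K" (3x3 intrinsics, pixels), "cam_to_world" (4x4, takes a point from camera to world coordinates). Camera axes: x right, y down, z forward; pixel columns grow to the right and rows downward; lengths in m; the calibration is good to about 2 mm. A picture is of the moment at which its call begins. camera_params takes no time and is no camera call.
- ctrl.hand_in(): hands the job in; it is judged then, once.
Trained networks look in the newest picture that a camera, given by its name, has taken for a name from the list of things; names that differ only in an ending like _2 or _b are one class to them, and where a whole thing is asked for, a point or a joint stands for the part that bears it (a point fixed in the world has none). Each returns a list of dicts, best first, with "score" (0 to 1); they miss things now and then, are a little off and sometimes report something else, mostly with a low value. They report only what shows in the picture. A call takes as long as a camera call. They do not tell look-alikes from the thing itself.
- ctrl.outline_of(camera, target): "region" (480x640 bool, what is visible of it) and "position" ([column, row] in pixels, amid what is visible of it).
The state is a dict: "time_s": time; "q": joint angles; "dq": joint speeds; "joint_efforts": joint torques, N m; "eef_pos": TCP position; "eef_rot": TCP orientation; "wrist_force": force on the tool from outside, world axes, zero at the start; "torque": the same for the moment, N m; "opening": opening from 0.0 (shut) to 1.0 (fully open); "grasp_force": force on a finger pad.
Only numpy, scipy, OpenCV 4.12 (cv2) and the standard library are available. Lean on these libraries where they do the work, as an engineer would, in place of code of your own. Each camera call takes 0.05 s, during which the arm holds its last target. There are 200 camera calls.

## Working session

There is one attempt and no reset: what is moved stays moved. The work goes in short steps, Python scripts to look and compute and a tool call to move; the robot and the scene stay as the last step left them, time stands still between calls to the robot, and variables do not carry over. Pictures are saved under pics/ and viewed, at most 10 in all, crops included, and the job is handed in when it is done.

Besides the shell and the picture viewer there is one more tool, called as name([rows], argument=value, ...), one row to a line, values as JSON. apply_moves: Moves the arm, as the interface text tells. Its arguments: {"type":"object","properties":{"moves":{"type":"array"}},"required":["moves"]}

```bash
ls; mkdir -p pics; python3 - <<'E'
from bench import ctrl
import cv2,numpy as np
for n in ("top","side"):
    p,d=ctrl.camera(n); cv2.imwrite(f"pics/{n}0.png",p[...,::-1]); np.savez(f"{n}0.npz",p=p,d=d)
    c=ctrl.camera_params(n); print(n,c["K"].round(1).tolist(),c["cam_to_world"].round(3).tolist())
    for t in ("rack","pair","hung","mug","bottle1","rail_mid","pair_crown","hung_crown"):
        for o in ctrl.outline_of(n,t)[:5]:
            r=o["region"]; u,v=o["position"]; print(t,round(o["score"],2),np.round([u,v]),r.sum())
o=ctrl.get_obs(); print({k:np.round(v,3).tolist() for k,v in o.items()})
E
```

```text
pics
top [[529.5, 0.0, 321.5], [0.0, 529.5, 241.2], [0.0, 0.0, 1.0]] [[-0.019, -0.993, 0.118, 0.29], [-1.0, 0.019, 0.003, -0.065], [-0.005, -0.118, -0.993, 1.65], [0.0, 0.0, 0.0, 1.0]]
rack 0.97 [294. 215.] 8801
rack 0.27 [426. 169.] 556
pair 0.85 [419. 232.] 1174
pair 0.72 [414. 342.] 1165
hung 0.97 [340. 203.] 1119
mug 0.97 [178. 242.] 994
bottle1 0.81 [464. 200.] 607
bottle1 0.78 [172. 172.] 658
bottle1 0.61 [428. 170.] 594
rail_mid 0.62 [296. 214.] 9024
pair_crown 0.65 [421. 230.] 1152
pair_crown 0.65 [180. 241.] 922
hung_crown 0.95 [334. 199.] 1103
side [[556.1, 0.0, 311.0], [0.0, 556.1, 243.1], [0.0, 0.0, 1.0]] [[0.704, -0.369, 0.606, -0.34], [-0.71, -0.371, 0.599, -0.875], [0.003, -0.852, -0.523, 0.846], [0.0, 0.0, 0.0, 1.0]]
pair 0.85 [411. 321.] 3005
pair 0.75 [350. 251.] 2269
pair 0.62 [313. 384.] 4449
pair 0.52 [314. 264.] 7894
mug 0.87 [212. 208.] 1320
bottle1 0.94 [497. 318.] 2090
bottle1 0.88 [468. 278.] 1874
bottle1 0.8 [259. 184.] 1037
rail_mid 0.61 [316. 262.] 7961
pair_crown 0.75 [308. 394.] 4484
pair_crown 0.55 [410. 317.] 3036
hung_crown 0.63 [348. 252.] 2256
{'time_s': 0.9, 'q': [0.958, 0.181, 1.607, -0.0, 1.354, -0.206], 'dq': [0.001, -0.0, -0.0, 0.0, 0.001, -0.001], 'joint_efforts': [0.001, -44.483, -35.169, -0.0, 0.0, 0.0], 'eef_pos': [0.228, 0.528, 0.197], 'eef_rot': [0.0, 0.202, 0.979, 0.0], 'wrist_force': [0.456, 0.694, 0.68], 'torque': [-0.011, -0.007, 0.055], 'grasp_force': 0.0, 'opening': 1.002}
```

View both.

View pics/top0.png

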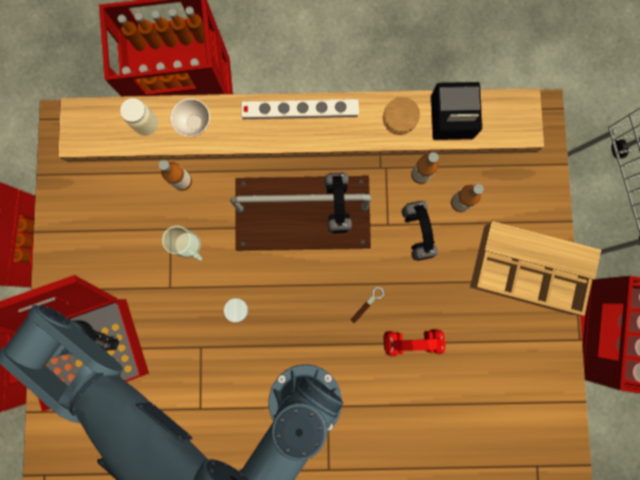

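View pics/side0.png

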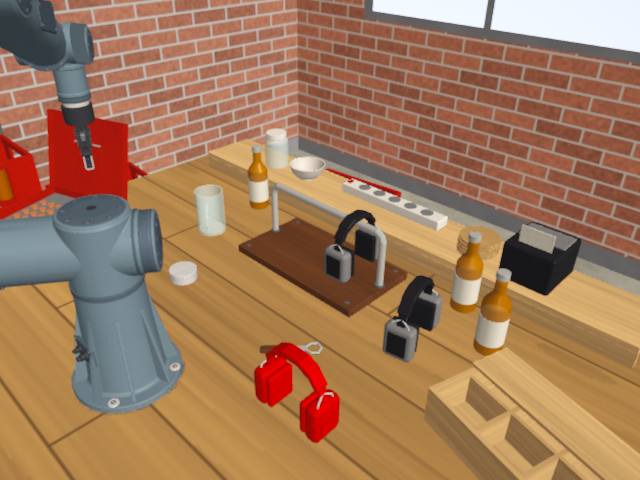

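Candidates for the loose pair (top): black pair at (419,232), red decoy at (414,342), hung pair at (340,203). By the description I choose the black pair at (419,232). I'll check it in a crop while measuring.

```bash
cat > h.py <<'E'
import numpy as np,cv2
from bench import ctrl
def cloud(n,d):
    c=ctrl.camera_params(n);K=np.array(c["K"]);T=np.array(c["cam_to_world"])
    v,u=np.mgrid[:480,:640]
    P=np.stack([(u-K[0,2])/K[0,0]*d,(v-K[1,2])/K[1,1]*d,d],-1)@T[:3,:3].T+T[:3,3]
    P[d==0]=np.nan
    return P
def rect(P):
    r=cv2.minAreaRect((P[:,:2]*1000).astype(np.float32)); return np.round(r[0],1),np.round(r[1],1),round(r[2],2)
def rackfit(p,P):
    m=(P[...,2]>.012)&(P[...,2]<.034)&(P[...,0]>.25)&(P[...,0]<.7)&(p.sum(-1)<210)&(abs(P[...,1]+.03)<.3)
    k,l,s,_=cv2.connectedComponentsWithStats(m.astype(np.uint8)); i=1+s[1:,4].argmax()
    return P[l==i]
E
cat > m.py <<'E'
from h import *
f=np.load("top0.npz");p,d=f["p"],f["d"];P=cloud("top",d)
R=rackfit(p,P);print("rack",rect(R),len(R),np.median(R[:,2]))
b=cv2.boxPoints(cv2.minAreaRect((R[:,:2]*1000).astype(np.float32)));print(b.round(1).tolist())
# riser edge
for y in np.arange(-.45,.5,.1):
    s=P[(abs(P[...,1]-y)<.01)&(P[...,0]>.5)&(P[...,0]<.85)]
    t=s[(s[:,2]>.05)&(s[:,2]<.07)]; g=s[s[:,2]<.01]
    print("riser",round(y,2),t[:,0].min().round(4),g[:,0].max().round(4))
r=P[(P[...,2]>.165)&(P[...,2]<.19)&(abs(P[...,0]-.42)<.12)&(P[...,1]<.2)&(P[...,1]>-.16)&(p.min(-1)>90)]
print("rail",rect(r),len(r),r[:,2].max())
for n in ("top","side"):
    f=np.load(n+"0.npz");P=cloud(n,f["d"]);p=f["p"]
    dark=(p.max(-1)<110)
    q=P[dark&(P[...,2]>.02)&(P[...,0]>.2)&(P[...,0]<.5)&(P[...,1]<-.17)&(P[...,1]>-.36)]
    print(n,"pair",rect(q),len(q),q[:,2].max(), "crown",np.round(q[q[:,2]>q[:,2].max()-.012].mean(0),4),"cups",rect(q[q[:,2]<.09]))
    t=q[q[:,2]>.13];print(" top band",rect(t),len(t))
    q=P[dark&(P[...,2]>.06)&(P[...,0]>.28)&(P[...,0]<.58)&(P[...,1]<-.04)&(P[...,1]>-.16)]
    print(n,"hung",rect(q),len(q),"crown",np.round(q[q[:,2]>q[:,2].max()-.012].mean(0),4),q[:,2].max())
c=np.load("side0.npz")["p"][230:380,340:540];cv2.imwrite("pics/crop.png",cv2.resize(c[...,::-1],None,fx=3,fy=3))
E
python3 m.py
```

```text
rack (array([535.3,  -0. ]), array([418.2, 151.9]), 89.94) 5696 0.023233077839986627
[[459.20001220703125, -209.0], [611.0, -209.1999969482422], [611.5, 209.0], [459.6000061035156, 209.10000610351562]]
riser -0.45 0.7556 0.76
riser -0.35 0.5417 0.7591
riser -0.25 0.7548 0.7602
riser -0.15 0.5071 0.7601
riser -0.05 0.7556 0.7588
riser 0.05 0.7562 0.7597
riser 0.15 0.7559 0.7582
riser 0.25 0.7562 0.7586
riser 0.35 0.519 0.7583
riser 0.45 0.7551 0.759Traceback (most recent call last):
  File "m.py", line 11, in <module>
    print("rail",rect(r),len(r),r[:,2].max())
                                ~~~~~~~~~~^^
    return umr_maximum(a, axis, None, out, keepdims, initial, where)
ValueError: zero-size array to reduction operation maximum which has no identity
```

```bash
python3 - <<'E'
s=open('m.py').read()
s=s.replace("abs(P[...,0]-.42)<.12","abs(P[...,0]-.6)<.12")
s=s.replace("(P[...,0]>.2)&(P[...,0]<.5)&(P[...,1]<-.17)&(P[...,1]>-.36)","(P[...,0]>.38)&(P[...,0]<.63)&(P[...,1]<-.23)&(P[...,1]>-.36)")
s=s.replace("(P[...,0]>.28)&(P[...,0]<.58)&(P[...,1]<-.04)&(P[...,1]>-.16)","(P[...,0]>.45)&(P[...,0]<.75)&(P[...,1]<-.03)&(P[...,1]>-.18)")
open('m.py','w').write(s)
s=open('h.py').read().replace("<.7)&(p.sum","<.75)&(p.sum")
s=s.replace("i=1+s[1:,4].argmax()\n    return P[l==i]","return P[np.isin(l,1+np.where(s[1:,4]>300)[0])]")
open('h.py','w').write(s)
E
python3 m.py|grep -v riser
```

```text
rack (array([ 5.748e+02, -3.000e-01]), array([418.6, 230.7]), 89.94) 7598 0.023194653553328615
[[459.20001220703125, -209.39999389648438], [689.9000244140625, -209.6999969482422], [690.4000244140625, 208.89999389648438], [459.6000061035156, 209.10000610351562]]
rail (array([591.1,  14.6]), array([349.1,  17.6]), 89.86) 580 0.18897261724020664
top pair (array([ 506.2, -334.2]), array([ 51.3, 178.3]), 89.99) 722 0.16567367454876858 crown [ 0.509  -0.3511  0.1572] cups (array([ 506.2, -334.1]), array([ 51.3, 178.3]), 89.88)
 top band (array([ 507.3, -346.7]), array([120.6,  26.5]), 0.16) 259
top hung (array([ 587.5, -123.4]), array([107.4, 175.6]), 87.04) 1039 crown [ 0.5892 -0.1101  0.1967] 0.20514524451331906
side pair (array([ 496.8, -343.3]), array([ 33.3, 162.1]), 89.97) 701 0.15703691970280942 crown [ 0.5032 -0.3528  0.1528] cups (array([ 496.8, -343.2]), array([ 33.2, 162.1]), 89.95)
 top band (array([ 501.4, -351.1]), array([108.3,  18.3]), 2.05) 171
side hung (array([ 578.7, -116.7]), array([157.8,  82.7]), 4.22) 1574 crown [ 0.5833 -0.1146  0.1914] 0.19741706611537047
```

View pics/crop.png

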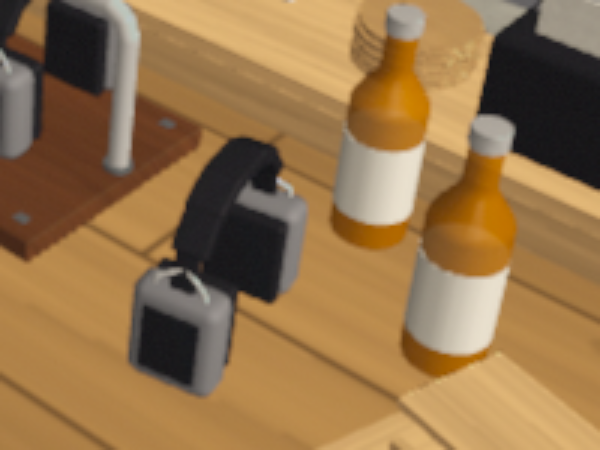

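The crop shows the upright black/grey pair, with bottles behind and to its right: the right choice. Next I'll get its exact pose with wider bounds.

```bash
python3 - <<'E'
from h import *
for n in ("top","side"):
    f=np.load(n+"0.npz");P=cloud(n,f["d"]);p=f["p"]
    m=(P[...,2]>.015)&(P[...,0]>.38)&(P[...,0]<.63)&(P[...,1]<-.24)&(P[...,1]>-.43)&(p.max(-1).astype(int)-p.min(-1)<35)
    k,l,s,_=cv2.connectedComponentsWithStats(m.astype(np.uint8),connectivity=8); i=1+s[1:,4].argmax(); q=P[l==i]
    print(n,s[i],"all",rect(q),q[:,2].max(),"cups",rect(q[q[:,2]<.09]))
    for z0,z1 in((.125,.17),(.14,.17)):
        t=q[(q[:,2]>z0)&(q[:,2]<z1)];print(" band",rect(t),len(t),t.mean(0).round(4))
    t=q[q[:,2]<.085]
    for a,b in((.38,.50),(.50,.63)):
        c=t[(t[:,0]>a)&(t[:,0]<b)];print("  cup",c.min(0).round(3),c.max(0).round(3))
    for x in np.arange(.4,.62,.02):
        c=q[(abs(q[:,0]-x)<.01)]
        if len(c): j=c[c[:,2]>c[:,2].max()-.015]; print("   ",x.round(2),c[:,2].max().round(3),j[:,1].min().round(3),j[:,1].max().round(3))
f=np.load("top0.npz");P=cloud("top",f["d"])
for nm,u,v in(("mug",178,242),("b",464,200),("b",172,172),("b",428,170)):
    w=P[v-22:v+22,u-22:u+22].reshape(-1,3);w=w[w[:,2]>.03];print(nm,np.nanmin(w,0).round(3),np.nanmax(w,0).round(3))
E
```

```text
top [402 202  35  58 964] all (array([ 504.9, -355.2]), array([170.5,  66.2]), 11.04) 0.16567367454876858 cups (array([ 504.9, -355.2]), array([170.5,  66.2]), 11.04)
 band (array([ 505.9, -356.8]), array([127.4,  28.7]), 11.2) 406 [ 0.5042 -0.3567  0.1487]
 band (array([ 506.9, -356.5]), array([102.1,  28.5]), 11.22) 323 [ 0.5062 -0.3563  0.1527]
  cup [ 0.418 -0.4    0.021] [ 0.465 -0.335  0.085]
  cup [ 0.538 -0.376  0.026] [ 0.59  -0.309  0.085]
    0.42 0.09 -0.39 -0.338
    0.44 0.138 -0.383 -0.355
    0.46 0.154 -0.377 -0.351
    0.48 0.162 -0.376 -0.349
    0.5 0.162 -0.372 -0.344
    0.52 0.166 -0.37 -0.339
    0.54 0.16 -0.364 -0.338
    0.56 0.15 -0.36 -0.335
    0.58 0.123 -0.356 -0.333
    0.6 0.076 -0.35 -0.35
side [ 383  276   59   85 2781] all (array([ 503.2, -360.5]), array([172.8,  70.4]), 11.13) 0.15898073925293477 cups (array([ 503.2, -360.5]), array([172.8,  70.4]), 11.13)
 band (array([ 503. , -360.5]), array([115.3,  30.9]), 11.11) 562 [ 0.4873 -0.3653  0.1459]
 band (array([ 505.2, -360.1]), array([100.3,  30.9]), 11.11) 424 [ 0.4952 -0.3637  0.1503]
  cup [ 0.416 -0.408  0.015] [ 0.476 -0.339  0.085]
  cup [ 0.538 -0.383  0.015] [ 0.593 -0.322  0.085]
    0.42 0.093 -0.4 -0.344
    0.44 0.134 -0.386 -0.357
    0.46 0.149 -0.383 -0.352
    0.48 0.158 -0.383 -0.35
    0.5 0.159 -0.377 -0.345
    0.52 0.157 -0.374 -0.341
    0.54 0.155 -0.37 -0.342
    0.56 0.145 -0.365 -0.349
    0.58 0.104 -0.365 -0.338
    0.6 0.08 -0.368 -0.363
mug [0.427 0.304 0.03 ] [0.523 0.403 0.139]
b [ 0.567 -0.526  0.031] [ 0.629 -0.464  0.213]
b [0.653 0.331 0.03 ] [0.774 0.472 0.213]
b [ 0.659 -0.463  0.03 ] [ 0.764 -0.326  0.213]
```

Pose: pair ≈(0.504, -0.357), yaw 11°. The rack is square, front edge x=0.459, back 0.690, riser ≈0.757, so about 67 mm to push. The hung pair is at y≈-0.112, leaving the left of the rail free. With fingers open, pushing at the middle gives two contacts about 100 mm apart. First turn the tool square and travel.

apply_moves([
  {"jaw": 1,"offset": [0,0,0],"rot": [0,0,-8]},
  {"jaw": 1,"offset": [0,0,0],"rot": [0,0,-8]},
  {"jaw": 1,"offset": [0,0,0],"rot": [0,0,-7.3]},
  {"jaw": 1,"offset": [-5,-50,0],"rot": [0,0,0]},
  {"jaw": 1,"offset": [-5,-55,0],"rot": [0,0,0]},
])

```text
time_s: 1.52
eef_pos: [0.2375, 0.4222, 0.1963]
eef_rot: [0.0, -0.001, 1.0, -0.0]
wrist_force: [0.5, -0.7, 0.2]
opening: 0.996
grasp_force: 0.0
```

apply_moves([
  {"jaw": 1,"offset": [-12,-55,0],"rot": [0,0,0]},
  {"jaw": 1,"offset": [-20,-55,0],"rot": [0,0,0]},
  {"jaw": 1,"offset": [-25,-55,0],"rot": [0,0,0]},
  {"jaw": 1,"offset": [-25,-55,0],"rot": [0,0,0]},
  {"jaw": 1,"offset": [-25,-55,0],"rot": [0,0,0]},
])

```text
time_s: 2.15
eef_pos: [0.3451, 0.1464, 0.1971]
eef_rot: [0.001, -0.0, 1.0, 0.0]
wrist_force: [0.5, 0.3, 0.5]
opening: 1.001
grasp_force: 0.0
```

apply_moves([
  {"jaw": 1,"offset": [-20,-53,0],"rot": [0,0,0]},
  {"jaw": 1,"offset": [-30,-53,20],"rot": [0,0,0]},
  {"jaw": 1,"offset": [-25,-50,50],"rot": [0,0,0]},
  {"jaw": 1,"offset": [0,0,55],"rot": [0,0,0]},
  {"jaw": 1,"offset": [0,0,50],"rot": [0,0,0]},
])

```text
time_s: 2.78
eef_pos: [0.4148, 0.0008, 0.0291]
eef_rot: [0.0, 0.001, 1.0, -0.0]
wrist_force: [0.5, -0.1, -0.1]
opening: 1.0
grasp_force: 0.0
```

apply_moves([
  {"jaw": 1,"offset": [0,0,15],"rot": [0,0,0]},
  {"jaw": 1,"offset": [0,0,10],"rot": [0,0,0]},
  {"jaw": 1,"offset": [0,0,0],"rot": [0,0,0]},
  {"jaw": 1,"offset": [-5,0,0],"rot": [0,0,0]},
  {"jaw": 1,"offset": [-5,0,0],"rot": [0,0,0]},
])

```text
time_s: 3.4
eef_pos: [0.426, 0.0015, 0.0064]
eef_rot: [0.001, 0.0, 1.0, -0.0]
wrist_force: [0.2, 0.1, -1.2]
opening: 0.997
grasp_force: 0.0
```

apply_moves([
  {"jaw": 1,"offset": [0,-10,5],"rot": [0,0,0]},
  {"jaw": 1,"offset": [0,0,5],"rot": [0,0,0]},
  {"jaw": 1,"offset": [-5,0,0],"rot": [0,0,0]},
  {"jaw": 1,"offset": [-5,0,0],"rot": [0,0,0]},
  {"jaw": 1,"offset": [-5,0,0],"rot": [0,0,0]},
])

```text
time_s: 4.03
eef_pos: [0.4401, -0.0083, -0.0045]
eef_rot: [0.0, -0.0, 1.0, -0.0]
wrist_force: [1.0, 0.4, 0.3]
opening: 1.004
grasp_force: 0.0
```

apply_moves([
  {"jaw": 1,"offset": [-4,0,0],"rot": [0,0,0]},
  {"jaw": 1,"offset": [-4,0,0],"rot": [0,0,0]},
  {"jaw": 1,"offset": [-5,0,0],"rot": [0,0,0]},
  {"jaw": 1,"offset": [-5,0,0],"rot": [0,0,0]},
  {"jaw": 1,"offset": [-5,0,0],"rot": [0,0,0]},
])

```text
time_s: 4.65
eef_pos: [0.4629, -0.0083, -0.0046]
eef_rot: [0.0, 0.0, 1.0, -0.0]
wrist_force: [-0.1, -0.2, -0.5]
opening: 0.998
grasp_force: 0.0
```

```bash
cat > look.py <<'E'
from h import *
import sys
p,d=ctrl.camera("top");P=cloud("top",d);np.savez("topl.npz",p=p,d=d)
R=rackfit(p,P);R=R[(R[:,0]<.6)]
# front edge fit: min x per y bin
ys=np.arange(-.195,.2,.01);e=[]
for y in ys:
    c=R[abs(R[:,1]-y)<.006]
    if len(c)>5: e.append((y,np.sort(c[:,0])[:2].mean()))
e=np.array(e)
k=np.polyfit(e[:,0],e[:,1],1)
r=e[:,1]-np.polyval(k,e[:,0]);g=abs(r-np.median(r))<.005;k=np.polyfit(e[g,0],e[g,1],1)
print("front x at y0",k[1].round(4),"slope deg",np.degrees(k[0]).round(2),g.sum(),"y range",np.percentile(R[:,1],[.2,99.8]).round(4))
E
python3 - <<'E'
s=open('look.py').read().replace('p,d=ctrl.camera("top")','f=np.load("top0.npz");p,d=f["p"],f["d"]').replace('np.savez("topl.npz",p=p,d=d)','')
exec(s)
E
python3 look.py; python3 -c "
from bench import ctrl;o=ctrl.get_obs();print(o['eef_pos'],o['wrist_force'])"
```

```text
front x at y0 0.461 slope deg 0.2 40 y range [-0.2084  0.2056]
front x at y0 0.4677 slope deg 2.93 13 y range [-0.2082  0.206 ]
[ 0.46362208 -0.00846578 -0.00439146] [ 0.57873631 -1.14422218 -0.03956149]
```

```bash
python3 - <<'E'
from h import *
a=np.load("topl.npz")["p"][130:290,200:400]
s,_=ctrl.camera("side"); b=s[170:330,220:420]
cv2.imwrite("pics/c1.png",cv2.resize(np.vstack([a,b])[...,::-1],None,fx=1.85,fy=1.85,interpolation=cv2.INTER_CUBIC))
E
```

```text
(no output)
```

View pics/c1.png

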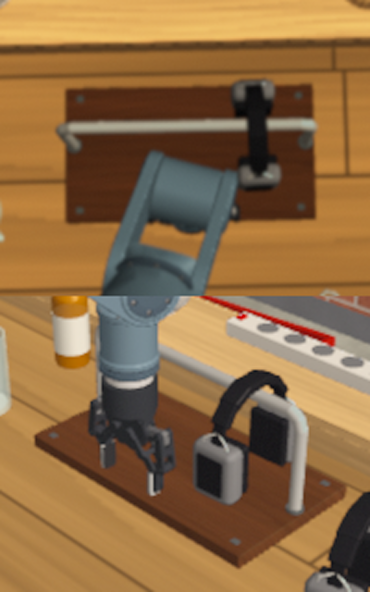

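```bash
python3 - <<'E'
from h import *
c=ctrl.camera_params("side");K=np.array(c["K"]);T=np.linalg.inv(c["cam_to_world"])
def pr(p):
    q=T[:3,:3]@np.array(p)+T[:3,3];q=K@q;q=q[:2]/q[2];return q.round(1),((q[0]-220)*1.85,(q[1]-170)*1.85+296)
for p in [(.463,-.058,z) for z in(0,.01,.02,.04)]+[(.463,.042,.01),(.459,-.209,.022),(.459,.209,.022),(.459,-.058,.022),(.475,-.05,.01)]: print(p,pr(p))
p,d=ctrl.camera("side");P=cloud("side",d)
print(P[268:282:2,296:310:2].round(3)[:,:,[0,2]].tolist())
q=P[(abs(P[...,0]-.463)<.03)&(P[...,1]<-.02)&(P[...,1]>-.08)&(p.max(-1)<90)];print(q.min(0),np.percentile(q,[5,50,95],axis=0))
E
```

```text
(0.463, -0.058, 0) (array([304.4, 290.6]), (np.float64(156.16505716411376), np.float64(519.1035797195084)))
(0.463, -0.058, 0.01) (array([304.4, 287.4]), (np.float64(156.1449203268499), np.float64(513.2270327443794)))
(0.463, -0.058, 0.02) (array([304.4, 284.2]), (np.float64(156.1246338068974), np.float64(507.3068037679689)))
(0.463, -0.058, 0.04) (array([304.4, 277.7]), (np.float64(156.0836049931345), np.float64(495.3333370188384)))
(0.463, 0.042, 0.01) (array([277.9, 271.6]), (np.float64(107.08973015005502), np.float64(484.0028658785523)))
(0.459, -0.209, 0.022) (array([348.1, 310.8]), (np.float64(236.92893653416294), np.float64(556.3920796274153)))
(0.459, 0.209, 0.022) (array([236.7, 244.8]), (np.float64(30.91963600327987), np.float64(434.4579632910161)))
(0.459, -0.058, 0.022) (array([303.3, 284.2]), (np.float64(154.03562969907355), np.float64(507.3286533981543)))
(0.475, -0.05, 0.01) (array([305.5, 284.2]), (np.float64(158.25232875227994), np.float64(507.19376665959294)))
[[[0.497, 0.022], [0.499, 0.024], [0.453, 0.072], [0.456, 0.072], [0.457, 0.075], [0.466, 0.07], [0.47, 0.069]], [[0.493, 0.019], [0.494, 0.022], [0.451, 0.068], [0.456, 0.066], [0.459, 0.067], [0.463, 0.066], [0.467, 0.066]], [[0.484, 0.022], [0.486, 0.023], [0.45, 0.063], [0.454, 0.062], [0.458, 0.062], [0.459, 0.065], [0.471, 0.056]], [[0.476, 0.023], [0.48, 0.023], [0.451, 0.056], [0.457, 0.053], [0.458, 0.056], [0.463, 0.054], [0.504, 0.018]], [[0.468, 0.025], [0.474, 0.023], [0.454, 0.047], [0.458, 0.046], [0.457, 0.051], [0.492, 0.02], [0.493, 0.022]], [[0.465, 0.022], [0.468, 0.023], [0.472, 0.023], [0.475, 0.023], [0.478, 0.023], [0.485, 0.02], [0.489, 0.02]], [[0.46, 0.021], [0.465, 0.019], [0.463, 0.025], [0.471, 0.02], [0.472, 0.023], [0.474, 0.025], [0.482, 0.02]]]
[ 0.43303765 -0.0799653   0.00395293] [[ 0.43711028 -0.07838853  0.01378514]
 [ 0.45388359 -0.04557241  0.13789212]
 [ 0.47243984 -0.02697187  0.20249769]]
```

```bash
python3 - <<'E'
from h import *
f=np.load("side0.npz");P=cloud("side",f["d"])
q=P[140:175,70:100].reshape(-1,3);q=q[(abs(q[:,0]-.228)<.1)&(abs(q[:,1]-.528)<.1)];print("start lowest",q[q[:,2].argsort()[:8]].round(3).tolist())
o=ctrl.get_obs();print(o["eef_pos"],o["q"],o["opening"])
p,d=ctrl.camera("side");P=cloud("side",d)
m=(P[...,0]>.43)&(P[...,0]<.485)&(P[...,1]<.07)&(P[...,1]>-.09)&(P[...,2]>.03)
q=P[m]
for y0 in np.arange(-.09,.07,.01):
    c=q[(q[:,1]>=y0)&(q[:,1]<y0+.01)]
    if len(c):print(y0.round(2),len(c),np.sort(c[:,2])[:4].round(3),c[c[:,2]<.1][:,0].min().round(3) if (c[:,2]<.1).any() else "")
E
```

```text
start lowest [[0.212, 0.482, 0.245], [0.205, 0.489, 0.245], [0.209, 0.481, 0.246], [0.201, 0.487, 0.246], [0.207, 0.481, 0.247], [0.212, 0.475, 0.247], [0.214, 0.478, 0.248], [0.203, 0.479, 0.248]]
[ 0.46276153 -0.00831009 -0.00457497] [-2.75296752e-01  2.34705675e-01  2.01772162e+00 -1.28613753e-05
  8.89092378e-01 -1.84606347e+00] 0.9985851018409089
-0.09 53 [0.091 0.091 0.092 0.094] 0.449
-0.08 645 [0.086 0.089 0.089 0.091] 0.447
-0.07 412 [0.045 0.051 0.052 0.053] 0.449
-0.06 107 [0.041 0.042 0.045 0.046] 0.449
-0.05 717 [0.045 0.089 0.095 0.097] 0.448
-0.04 413 [0.101 0.103 0.105 0.106] 
-0.03 137 [0.112 0.114 0.118 0.119] 
-0.02 35 [0.102 0.103 0.104 0.105] 
-0.01 46 [0.104 0.105 0.108 0.109] 
-0.0 49 [0.103 0.107 0.108 0.109] 
0.01 42 [0.104 0.108 0.109 0.112] 
0.02 27 [0.093 0.094 0.096 0.097] 0.447
0.03 135 [0.042 0.043 0.043 0.043] 0.447
0.04 71 [0.044 0.054 0.054 0.059] 0.448
0.05 102 [0.054 0.087 0.092 0.092] 0.45
0.06 17 [0.09  0.094 0.096 0.096] 0.449
```

Measured open fingertips stand at z≈0.043, about 47 mm above the reported TCP, so they passed over the board untouched. I'll back off, shut them and measure the shut tips.

apply_moves([
  {"jaw": 1,"offset": [40,0,-40],"rot": [0,0,0]},
  {"jaw": 0,"offset": [20,0,0],"rot": [0,0,0]},
  {"jaw": 0,"offset": [0,0,0],"rot": [0,0,0]},
  {"jaw": 0,"offset": [0,0,0],"rot": [0,0,0]},
  {"jaw": 0,"offset": [0,0,0],"rot": [0,0,0]},
])

```text
time_s: 5.48
eef_pos: [0.4032, -0.0084, 0.0354]
eef_rot: [0.0, 0.0, 1.0, -0.0]
wrist_force: [1.2, -0.3, 0.2]
opening: 0.146
grasp_force: 0.0
```

```bash
python3 - <<'E'
from h import *
o=ctrl.get_obs();t=o["eef_pos"];print(t,o["opening"],ctrl.pinch_z)
p,d=ctrl.camera("side");P=cloud("side",d)
m=(abs(P[...,0]-t[0])<.04)&(abs(P[...,1]-t[1])<.08)&(P[...,2]>.015)
q=P[m]
for y0 in np.arange(-.09,.07,.01):
    c=q[(q[:,1]>=y0)&(q[:,1]<y0+.01)]
    if len(c):print(y0.round(2),len(c),np.sort(c[:,2])[:4].round(3),c[c[:,2].argsort()[:4]][:,0].round(3))
E
```

```text
[ 0.40321538 -0.00840947  0.03540404] 0.1456570542549289 0.0187
-0.09 17 [0.372 0.377 0.381 0.382] [0.417 0.423 0.408 0.415]
-0.08 558 [0.157 0.157 0.158 0.158] [0.394 0.41  0.391 0.397]
-0.07 542 [0.14  0.141 0.141 0.142] [0.394 0.406 0.399 0.409]
-0.06 155 [0.125 0.125 0.126 0.127] [0.408 0.393 0.409 0.41 ]
-0.05 813 [0.116 0.116 0.117 0.117] [0.393 0.392 0.412 0.394]
-0.04 500 [0.084 0.088 0.088 0.092] [0.393 0.397 0.403 0.403]
-0.03 491 [0.07  0.071 0.072 0.074] [0.405 0.398 0.41  0.392]
-0.02 239 [0.067 0.068 0.073 0.076] [0.404 0.41  0.397 0.391]
-0.01 282 [0.071 0.072 0.073 0.073] [0.396 0.402 0.396 0.399]
-0.0 180 [0.073 0.076 0.081 0.085] [0.394 0.394 0.396 0.396]
0.01 47 [0.077 0.109 0.115 0.118] [0.397 0.392 0.396 0.39 ]
0.02 70 [0.114 0.116 0.119 0.119] [0.392 0.391 0.399 0.392]
0.03 123 [0.123 0.128 0.13  0.133] [0.392 0.391 0.391 0.389]
0.04 108 [0.129 0.139 0.141 0.142] [0.394 0.391 0.409 0.391]
0.05 12 [0.161 0.162 0.164 0.164] [0.389 0.393 0.389 0.396]
0.06 1 [0.48] [0.369]
```

Shut tips are about 33 mm higher than reported (open about 47 mm), with x/y consistent. I'll apply that z correction: reopen and go down to TCP z≈-0.034 (open tip ≈0.012).

apply_moves([
  {"jaw": 1,"offset": [0,0,25],"rot": [0,0,0]},
  {"jaw": 1,"offset": [0,0,20],"rot": [0,0,0]},
  {"jaw": 1,"offset": [0,0,13],"rot": [0,0,0]},
  {"jaw": 1,"offset": [0,0,6],"rot": [0,0,0]},
  {"jaw": 1,"offset": [0,0,4],"rot": [0,0,0]},
])

```text
time_s: 6.15
eef_pos: [0.4029, -0.0083, -0.0326]
eef_rot: [0.0, 0.0, 1.0, -0.0]
wrist_force: [0.7, -0.6, 0.1]
opening: 1.001
grasp_force: 0.0
```

apply_moves([
  {"jaw": 1,"offset": [-10,0,0],"rot": [0,0,0]},
  {"jaw": 1,"offset": [-12,0,0],"rot": [0,0,0]},
  {"jaw": 1,"offset": [-12,0,0],"rot": [0,0,0]},
  {"jaw": 1,"offset": [-6,0,0],"rot": [0,0,0]},
  {"jaw": 1,"offset": [-5,0,0],"rot": [0,0,0]},
])

```text
time_s: 6.78
eef_pos: [0.4479, -0.0082, -0.0326]
eef_rot: [-0.0, -0.0, 1.0, 0.0]
wrist_force: [0.2, 0.1, -0.0]
opening: 0.999
grasp_force: 0.0
```

apply_moves([
  {"jaw": 1,"offset": [-4,0,0],"rot": [0,0,0]},
  {"jaw": 1,"offset": [-4,0,0],"rot": [0,0,0]},
  {"jaw": 1,"offset": [-4,0,0],"rot": [0,0,0]},
  {"jaw": 1,"offset": [-4,0,0],"rot": [0,0,0]},
  {"jaw": 1,"offset": [-4,0,0],"rot": [0,0,0]},
])

```text
time_s: 7.4
eef_pos: [0.4581, -0.0068, -0.0346]
eef_rot: [-0.009, -0.0, 1.0, 0.001]
wrist_force: [-27.0, -1.5, 19.5]
opening: 0.998
grasp_force: 13.6
```

```bash
cat > look.py <<'E'
from h import *
p,d=ctrl.camera("top");P=cloud("top",d);np.savez("topl.npz",p=p,d=d)
R=rackfit(p,P)
def side(x0,x1):  # front / back edges by y bins
    for nm,fn in(("front",lambda c:np.sort(c)[:2].mean()),("back",lambda c:np.sort(c)[-2:].mean())):
        e=[(y,fn(R[abs(R[:,1]-y)<.008][:,0])) for y in(-.19,-.17,-.15,.15,.17,.19)]
        print(nm,np.round([v for _,v in e],4))
side(0,1)
print("y range",np.percentile(R[:,1],[.2,99.8]).round(4))
q=P[(p.max(-1)<110)&(P[...,2]>.18)&(P[...,0]>.5)&(P[...,0]<.75)&(P[...,1]<-.05)&(P[...,1]>-.2)]
print("hung crown",q.mean(0).round(3),len(q))
E
python3 look.py
```

```text
front [0.4681 0.4683 0.469  0.4688 0.4688 0.4693]
back [0.6962 0.693  0.6933 0.6933 0.6942 0.6942]
y range [-0.2071  0.206 ]
hung crown [ 0.593 -0.11   0.191] 372
```

apply_moves([
  {"jaw": 1,"offset": [-4,0,0],"rot": [0,0,0]},
  {"jaw": 1,"offset": [-4,0,0],"rot": [0,0,0]},
  {"jaw": 1,"offset": [-4,0,0],"rot": [0,0,0]},
  {"jaw": 1,"offset": [-4,0,0],"rot": [0,0,0]},
  {"jaw": 1,"offset": [-4,0,0],"rot": [0,0,0]},
])

```text
time_s: 8.07
eef_pos: [0.478, -0.0065, -0.0347]
eef_rot: [-0.009, -0.001, 1.0, 0.001]
wrist_force: [-25.2, -0.1, 18.0]
opening: 0.999
grasp_force: 12.8
```

```bash
python3 look.py
```

```text
front [0.4899 0.4891 0.4878 0.4869 0.4872 0.4879]
back [0.7159 0.7168 0.717  0.7173 0.7162 0.7136]
y range [-0.2073  0.2085]
hung crown [ 0.604 -0.104  0.207] 398
```

apply_moves([
  {"jaw": 1,"offset": [-4,0,0],"rot": [0,0,0]},
  {"jaw": 1,"offset": [-4,0,0],"rot": [0,0,0]},
  {"jaw": 1,"offset": [-4,0,0],"rot": [0,0,0]},
  {"jaw": 1,"offset": [-4,0,0],"rot": [0,0,0]},
  {"jaw": 1,"offset": [-4,0,0],"rot": [0,0,0]},
])

```text
time_s: 8.75
eef_pos: [0.4981, -0.0065, -0.0348]
eef_rot: [-0.009, -0.001, 1.0, 0.001]
wrist_force: [-25.1, 0.3, 17.5]
opening: 0.998
grasp_force: 12.6
```

apply_moves([
  {"jaw": 1,"offset": [-3,0,0],"rot": [0,0,0]},
  {"jaw": 1,"offset": [-3,0,0],"rot": [0,0,0]},
  {"jaw": 1,"offset": [-3,0,0],"rot": [0,0,0]},
  {"jaw": 1,"offset": [-2,0,0],"rot": [0,0,0]},
  {"jaw": 1,"offset": [-2,0,0],"rot": [0,0,0]},
])

```text
time_s: 9.38
eef_pos: [0.5112, -0.0066, -0.0347]
eef_rot: [-0.009, -0.001, 1.0, 0.001]
wrist_force: [-25.0, -0.8, 16.8]
opening: 1.002
grasp_force: 12.5
```

```bash
python3 look.py
```

```text
front [0.5217 0.5218 0.5216 0.5211 0.5222 0.5199]
back [0.7483 0.7484 0.7489 0.7489 0.7482 0.7493]
y range [-0.2074  0.2086]
hung crown [ 0.612 -0.095  0.239] 497
```

apply_moves([
  {"jaw": 1,"offset": [-1,0,0],"rot": [0,0,0]},
  {"jaw": 1,"offset": [-1,0,0],"rot": [0,0,0]},
  {"jaw": 1,"offset": [-1,0,0],"rot": [0,0,0]},
  {"jaw": 1,"offset": [-1,0,0],"rot": [0,0,0]},
  {"jaw": 1,"offset": [-1,0,0],"rot": [0,0,0]},
])

```text
time_s: 10.05
eef_pos: [0.5163, -0.0067, -0.0347]
eef_rot: [-0.009, -0.001, 1.0, 0.001]
wrist_force: [-23.9, -0.4, 15.9]
opening: 1.004
grasp_force: 12.3
```

apply_moves([
  {"jaw": 1,"offset": [-1,0,0],"rot": [0,0,0]},
  {"jaw": 1,"offset": [-1,0,0],"rot": [0,0,0]},
  {"jaw": 1,"offset": [-1,0,0],"rot": [0,0,0]},
  {"jaw": 1,"offset": [0,0,0],"rot": [0,0,0]},
  {"jaw": 1,"offset": [0,0,0],"rot": [0,0,0]},
])

```text
time_s: 10.68
eef_pos: [0.5171, -0.0066, -0.0348]
eef_rot: [-0.011, -0.001, 1.0, 0.001]
wrist_force: [-32.3, -1.2, 24.8]
opening: 1.004
grasp_force: 16.4
```

apply_moves([
  {"jaw": 1,"offset": [-1.5,0,0],"rot": [0,0,0]},
  {"jaw": 1,"offset": [-1.5,0,0],"rot": [0,0,0]},
  {"jaw": 1,"offset": [-1.5,0,0],"rot": [0,0,0]},
  {"jaw": 1,"offset": [-1.5,0,0],"rot": [0,0,0]},
  {"jaw": 1,"offset": [0,0,0],"rot": [0,0,0]},
])

```text
time_s: 11.3
eef_pos: [0.5169, -0.0058, -0.036]
eef_rot: [-0.017, -0.001, 1.0, 0.002]
wrist_force: [-49.7, -1.0, 35.8]
opening: 1.002
grasp_force: 25.2
```

```bash
python3 look.py
```

```text
front [0.5276 0.5279 0.5278 0.5276 0.5278 0.5285]
back [0.6845 0.6844 0.6852 0.7499 0.7496 0.7495]
y range [-0.2065  0.2088]
hung crown [ 0.613 -0.093  0.245] 530
```

Front edge 0.528 across its whole length puts the back at 0.758, flush and square, and the force rose to 50 N against the shelf. Back off, rise and travel to the pair.

apply_moves([
  {"jaw": 1,"offset": [8,0,0],"rot": [0,0,0]},
  {"jaw": 1,"offset": [12,0,0],"rot": [0,0,0]},
  {"jaw": 1,"offset": [30,0,0],"rot": [0,0,0]},
  {"jaw": 1,"offset": [0,0,-50],"rot": [0,0,0]},
  {"jaw": 1,"offset": [0,0,-55],"rot": [0,0,0]},
])

```text
time_s: 11.98
eef_pos: [0.4837, -0.0083, 0.0732]
eef_rot: [-0.001, 0.0, 1.0, 0.0]
wrist_force: [1.2, -0.8, 0.9]
opening: 0.999
grasp_force: 0.0
```

apply_moves([
  {"jaw": 1,"offset": [0,0,-50],"rot": [0,0,0]},
  {"jaw": 1,"offset": [0,0,-50],"rot": [0,0,0]},
  {"jaw": 0.6,"offset": [0,-50,-30],"rot": [0,0,0]},
  {"jaw": 0.6,"offset": [0,-55,0],"rot": [0,0,0]},
  {"jaw": 0.6,"offset": [0,-55,0],"rot": [0,0,0]},
])

```text
time_s: 12.6
eef_pos: [0.4852, -0.1702, 0.2038]
eef_rot: [0.002, -0.0, 1.0, -0.001]
wrist_force: [0.3, 0.4, -0.2]
opening: 0.602
grasp_force: 0.0
```

apply_moves([
  {"jaw": 0.6,"offset": [-5,-55,0],"rot": [0,0,0]},
  {"jaw": 0.6,"offset": [-5,-55,0],"rot": [0,0,0]},
  {"jaw": 0.6,"offset": [-5,-50,0],"rot": [0,0,0]},
  {"jaw": 0.6,"offset": [0,-10,0],"rot": [0,0,-6]},
  {"jaw": 0.6,"offset": [0,0,0],"rot": [0,0,-5]},
])

```text
time_s: 13.22
eef_pos: [0.4993, -0.3401, 0.2024]
eef_rot: [0.0, -0.096, 0.995, -0.0]
wrist_force: [-0.6, 0.2, -1.0]
opening: 0.603
grasp_force: 0.0
```

```bash
cat > tips.py <<'E'
from h import *
o=ctrl.get_obs();t=np.array(o["eef_pos"]);print(t.round(4),np.round(o["eef_rot"],3),round(o["opening"],3))
p,d=ctrl.camera("side");P=cloud("side",d);np.savez("sidel.npz",p=p,d=d)
m=(abs(P[...,0]-t[0])<.035)&(abs(P[...,1]-t[1])<.07)&(P[...,2]>t[2]+.015)&(P[...,2]<t[2]+.11)
q=P[m]
for y0 in np.arange(-.07,.07,.01):
    c=q[(q[:,1]-t[1]>=y0)&(q[:,1]-t[1]<y0+.01)]
    if len(c)>3:print(y0.round(2),len(c),(np.sort(c[:,2])[:5]-t[2]).round(3),(c[c[:,2].argsort()[:4]][:,0]-t[0]).round(3))
E
python3 tips.py
```

```text
[ 0.4993 -0.3401  0.2024] [ 0.    -0.096  0.995 -0.   ] 0.603
-0.07 8 [0.097 0.099 0.102 0.104 0.104] [ 0.002 -0.001 -0.001 -0.002]
-0.06 78 [0.083 0.084 0.085 0.086 0.086] [-0.001 -0.     0.    -0.001]
-0.05 41 [0.05  0.053 0.058 0.059 0.062] [ 0.001 -0.    -0.001  0.002]
-0.04 208 [0.038 0.039 0.04  0.04  0.041] [-0.001  0.002  0.    -0.004]
-0.03 84 [0.04  0.044 0.045 0.046 0.048] [-0.005 -0.007 -0.003 -0.006]
-0.02 6 [0.104 0.105 0.107 0.107 0.109] [ 0.015  0.014 -0.011 -0.007]
0.0 5 [0.107 0.109 0.109 0.109 0.109] [-0.011 -0.01  -0.009 -0.012]
0.01 19 [0.097 0.099 0.1   0.101 0.102] [-0.019 -0.019 -0.015 -0.008]
0.02 187 [0.038 0.039 0.039 0.039 0.04 ] [-0.01   0.003 -0.007 -0.015]
0.03 54 [0.046 0.047 0.048 0.049 0.05 ] [-0.013 -0.014 -0.017 -0.015]
0.04 83 [0.081 0.083 0.083 0.084 0.084] [-0.016 -0.021 -0.017 -0.015]
0.05 51 [0.085 0.088 0.089 0.091 0.092] [-0.023 -0.024 -0.022 -0.022]
```

apply_moves([
  {"jaw": 0.6,"offset": [-1.5,-18.5,0],"rot": [0,0,0]},
  {"jaw": 0.6,"offset": [0,0,25],"rot": [0,0,0]},
  {"jaw": 0.6,"offset": [0,0,20],"rot": [0,0,0]},
  {"jaw": 0.6,"offset": [0,0,0],"rot": [0,0,0]},
  {"jaw": 0.6,"offset": [0,0,0],"rot": [0,0,0]},
])

```text
time_s: 13.9
eef_pos: [0.5048, -0.3562, 0.1581]
eef_rot: [0.0, -0.096, 0.995, -0.0]
wrist_force: [-0.1, -0.6, -0.2]
opening: 0.598
grasp_force: 0.0
```

```bash
python3 tips.py; python3 - <<'E'
from h import *
s=np.load("sidel.npz")["p"]
cv2.imwrite("pics/g1.png",cv2.resize(s[200:370,340:540][...,::-1],None,fx=3,fy=3))
E
```

```text
[ 0.5048 -0.3562  0.1581] [ 0.    -0.096  0.995 -0.   ] 0.598
-0.07 10 [0.098 0.102 0.103 0.105 0.106] [-0.001 -0.001 -0.002 -0.002]
-0.06 67 [0.084 0.086 0.088 0.088 0.088] [ 0.    -0.002 -0.003 -0.003]
-0.05 41 [0.051 0.051 0.057 0.059 0.06 ] [-0.003  0.001 -0.    -0.   ]
-0.04 196 [0.04  0.041 0.041 0.043 0.043] [ 0.001  0.004 -0.005 -0.006]
-0.03 86 [0.044 0.047 0.049 0.052 0.053] [-0.006 -0.007 -0.007 -0.007]
-0.02 5 [0.105 0.107 0.108 0.109 0.11 ] [ 0.01  -0.007 -0.007 -0.007]
0.0 7 [0.108 0.108 0.108 0.109 0.109] [-0.012 -0.008 -0.011 -0.007]
0.01 16 [0.1   0.101 0.101 0.101 0.102] [-0.006 -0.012 -0.017 -0.003]
0.02 174 [0.037 0.037 0.038 0.039 0.041] [-0.    -0.01   0.004 -0.007]
0.03 53 [0.046 0.048 0.048 0.049 0.051] [-0.015 -0.014 -0.016 -0.014]
0.04 82 [0.079 0.08  0.082 0.084 0.084] [-0.015 -0.014 -0.015 -0.015]
0.05 44 [0.086 0.088 0.088 0.09  0.09 ] [-0.023 -0.023 -0.021 -0.02 ]
```

View pics/g1.png

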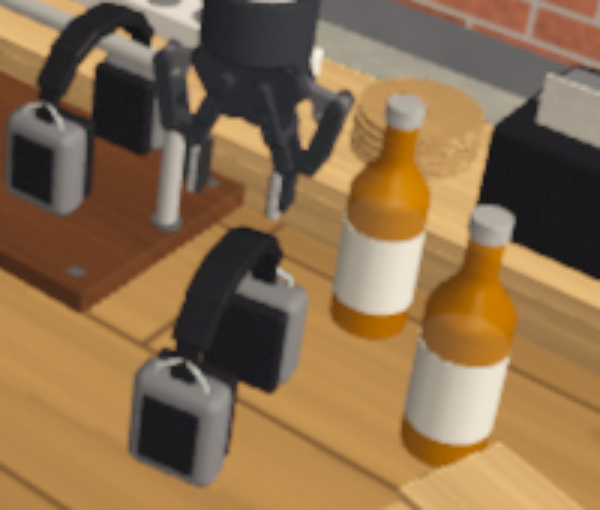

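Fingers at crop (190,185) and (273,212) straddle the crown at about (243,235). Tips are about 40 mm above it, so go down 46 mm and close.

apply_moves([
  {"jaw": 0.6,"offset": [0,0,20],"rot": [0,0,0]},
  {"jaw": 0.6,"offset": [0,0,16],"rot": [0,0,0]},
  {"jaw": 0.6,"offset": [0,0,10],"rot": [0,0,0]},
  {"jaw": 0.6,"offset": [0,0,0],"rot": [0,0,0]},
  {"jaw": 0.15,"offset": [0,0,0],"rot": [0,0,0]},
])

```text
time_s: 14.58
eef_pos: [0.5047, -0.3564, 0.1117]
eef_rot: [0.0, -0.096, 0.995, -0.0]
wrist_force: [-0.9, -1.0, 0.9]
opening: 0.4
grasp_force: 0.9
```

apply_moves([
  {"jaw": 0.15,"offset": [0,0,0],"rot": [0,0,0]},
  {"jaw": 0,"offset": [0,0,0],"rot": [0,0,0]},
  {"jaw": 0,"offset": [0,0,0],"rot": [0,0,0]},
  {"jaw": 0,"offset": [0,0,0],"rot": [0,0,0]},
  {"jaw": 0,"offset": [0,0,0],"rot": [0,0,0]},
])

```text
time_s: 15.2
eef_pos: [0.505, -0.3569, 0.1124]
eef_rot: [0.001, -0.096, 0.995, -0.001]
wrist_force: [0.7, -1.4, 5.8]
opening: 0.327
grasp_force: 61.8
```

```bash
python3 tips.py; python3 - <<'E'
from h import *
s=np.load("sidel.npz")["p"]
cv2.imwrite("pics/g2.png",cv2.resize(s[200:370,340:540][...,::-1],None,fx=3,fy=3))
E
```

```text
[ 0.505  -0.3569  0.1124] [ 0.001 -0.096  0.995 -0.001] 0.327
-0.06 17 [0.097 0.097 0.1   0.101 0.101] [-0.002 -0.004 -0.003 -0.   ]
-0.05 49 [0.08  0.081 0.082 0.084 0.084] [-0.005 -0.004 -0.004 -0.003]
-0.04 32 [0.07  0.076 0.076 0.076 0.08 ] [-0.004  0.002 -0.001 -0.003]
-0.03 213 [0.021 0.027 0.028 0.028 0.03 ] [-0.033 -0.032 -0.035 -0.031]
-0.02 122 [0.024 0.029 0.03  0.031 0.031] [-0.022 -0.021 -0.034 -0.035]
-0.01 73 [0.029 0.031 0.032 0.034 0.035] [-0.035 -0.032 -0.035 -0.034]
0.0 100 [0.034 0.035 0.035 0.035 0.036] [-0.032 -0.03  -0.034 -0.029]
0.01 204 [0.038 0.039 0.039 0.039 0.04 ] [ 0.033 -0.015 -0.013 -0.011]
0.02 52 [0.041 0.045 0.045 0.046 0.046] [-0.011 -0.011 -0.013 -0.012]
0.03 64 [0.079 0.079 0.08  0.081 0.081] [-0.013 -0.017 -0.019 -0.019]
0.04 75 [0.084 0.084 0.088 0.089 0.089] [-0.022 -0.019 -0.019 -0.022]
0.05 4 [0.102 0.108 0.108 0.109] [-0.021 -0.023 -0.022 -0.021]
```

View pics/g2.png

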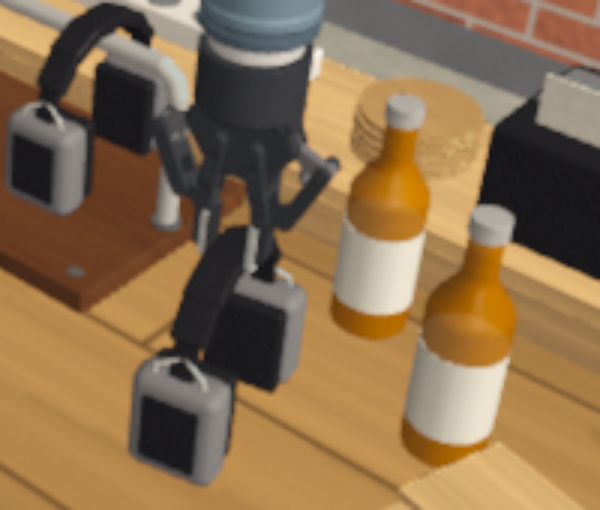

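Held by the crown: 62 N, opening 0.33, about 9 mm of finger beside the band. Lift straight up.

apply_moves([
  {"jaw": 0,"offset": [0,0,-15],"rot": [0,0,0]},
  {"jaw": 0,"offset": [0,0,-30],"rot": [0,0,0]},
  {"jaw": 0,"offset": [0,0,-40],"rot": [0,0,0]},
  {"jaw": 0,"offset": [0,0,-45],"rot": [0,0,0]},
  {"jaw": 0,"offset": [0,0,-45],"rot": [0,0,0]},
])

```text
time_s: 15.88
eef_pos: [0.5038, -0.355, 0.2872]
eef_rot: [-0.001, -0.096, 0.995, 0.001]
wrist_force: [0.2, -1.4, -2.7]
opening: 0.327
grasp_force: 60.9
```

apply_moves([
  {"jaw": 0,"offset": [0,0,-40],"rot": [0,0,0]},
  {"jaw": 0,"offset": [0,0,-20],"rot": [0,0,0]},
  {"jaw": 0,"offset": [0,0,0],"rot": [0,0,5]},
  {"jaw": 0,"offset": [0,0,0],"rot": [0,0,6]},
  {"jaw": 0,"offset": [0,0,0],"rot": [0,0,0]},
])

```text
time_s: 16.5
eef_pos: [0.504, -0.3554, 0.3459]
eef_rot: [-0.001, -0.001, 1.0, 0.001]
wrist_force: [0.1, 0.3, -2.9]
opening: 0.33
grasp_force: 60.9
```

apply_moves([
  {"jaw": 0,"offset": [0,25,0],"rot": [0,0,0]},
  {"jaw": 0,"offset": [0,45,0],"rot": [0,0,0]},
  {"jaw": 0,"offset": [0,50,0],"rot": [0,0,0]},
  {"jaw": 0,"offset": [-10,50,0],"rot": [0,0,0]},
  {"jaw": 0,"offset": [-20,50,0],"rot": [0,0,0]},
])

```text
time_s: 17.12
eef_pos: [0.534, -0.1344, 0.3465]
eef_rot: [-0.0, -0.001, 1.0, 0.0]
wrist_force: [0.8, -1.3, -2.5]
opening: 0.327
grasp_force: 60.9
```

apply_moves([
  {"jaw": 0,"offset": [-25,50,0],"rot": [0,0,0]},
  {"jaw": 0,"offset": [-30,50,0],"rot": [0,0,0]},
  {"jaw": 0,"offset": [-30,45,0],"rot": [0,0,0]},
  {"jaw": 0,"offset": [-25,40,0],"rot": [0,0,0]},
  {"jaw": 0,"offset": [-13,20,0],"rot": [0,0,0]},
])

```text
time_s: 17.75
eef_pos: [0.6577, 0.0716, 0.3455]
eef_rot: [-0.001, -0.003, 1.0, 0.0]
wrist_force: [0.2, -0.6, -2.5]
opening: 0.331
grasp_force: 60.9
```

apply_moves([
  {"jaw": 0,"offset": [0,0,0],"rot": [0,0,0]},
  {"jaw": 0,"offset": [0,0,0],"rot": [0,0,0]},
  {"jaw": 0,"offset": [0,0,0],"rot": [0,0,0]},
  {"jaw": 0,"offset": [0,0,0],"rot": [0,0,0]},
  {"jaw": 0,"offset": [0,0,0],"rot": [0,0,0]},
])

```text
time_s: 18.38
eef_pos: [0.6574, 0.0683, 0.3467]
eef_rot: [0.0, 0.0, 1.0, -0.0]
wrist_force: [-0.1, 0.7, -2.2]
opening: 0.323
grasp_force: 60.9
```

```bash
python3 - <<'E'
from h import *
o=ctrl.get_obs();t=np.array(o["eef_pos"]);print(t.round(4),np.round(o["eef_rot"],3))
for n in("side","top"):
    p,d=ctrl.camera(n);P=cloud(n,d);np.savez(n+"l.npz",p=p,d=d)
    sat=p.max(-1).astype(int)-p.min(-1)
    q=P[(sat<35)&(abs(P[...,0]-t[0])<.12)&(abs(P[...,1]-t[1])<.06)&(P[...,2]>.2)&(P[...,2]<.36)]
    print(n,"pair",rect(q),q[:,2].min().round(3),len(q))
    r=P[(P[...,2]>.165)&(P[...,2]<.195)&(abs(P[...,0]-.66)<.025)&(P[...,1]<.19)&(P[...,1]>-.06)&(p.min(-1)>80)]
    if len(r)>10: print(n,"rail",rect(r),len(r),np.percentile(r[:,2],95).round(3))
s=np.load("sidel.npz")["p"];cv2.imwrite("pics/h1.png",cv2.resize(s[100:320,180:420][...,::-1],None,fx=2.7,fy=2.7))
E
```

```text
[0.6574 0.0683 0.3467] [ 0.  0.  1. -0.]
side pair (array([655.5,  62.4]), array([172.5,  70.8]), 0.04) 0.237 1964
side rail (array([655.7,  64.1]), array([ 22.3, 247.3]), 0.23) 450 0.18
top pair (array([653.1,  65.4]), array([165.9,  66.6]), 0.18) 0.243 188
top rail (array([657.5,  64.7]), array([ 19.7, 248.6]), 0.22) 395 0.185
```

View pics/h1.png

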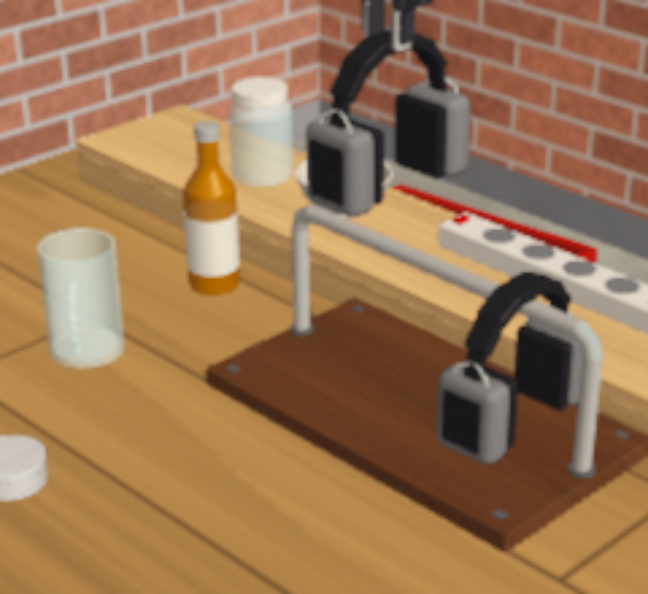

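The picture shows the pair held level over the free left part of the rail, square to it and centred within 2 mm, with the hung pair still on. Lower to about 30 mm short, then slowly.

apply_moves([
  {"jaw": 0,"offset": [0,0,25],"rot": [0,0,0]},
  {"jaw": 0,"offset": [0,0,40],"rot": [0,0,0]},
  {"jaw": 0,"offset": [0,0,45],"rot": [0,0,0]},
  {"jaw": 0,"offset": [0,0,40],"rot": [0,0,0]},
  {"jaw": 0,"offset": [0,0,20],"rot": [0,0,0]},
])

```text
time_s: 19.1
eef_pos: [0.656, 0.0689, 0.1736]
eef_rot: [-0.002, 0.0, 1.0, 0.0]
wrist_force: [-0.3, -0.1, -2.7]
opening: 0.327
grasp_force: 60.9
```

apply_moves([
  {"jaw": 0,"offset": [0,0,8],"rot": [0,0,0]},
  {"jaw": 0,"offset": [0,0,5],"rot": [0,0,0]},
  {"jaw": 0,"offset": [0,0,4],"rot": [0,0,0]},
  {"jaw": 0,"offset": [0,0,2],"rot": [0,0,0]},
  {"jaw": 0,"offset": [0,0,0],"rot": [0,0,0]},
])

```text
time_s: 19.73
eef_pos: [0.6577, 0.0688, 0.1578]
eef_rot: [0.0, 0.0, 1.0, -0.0]
wrist_force: [-0.1, -0.1, -2.9]
opening: 0.328
grasp_force: 60.9
```

apply_moves([
  {"jaw": 0,"offset": [0,0,1.5],"rot": [0,0,0]},
  {"jaw": 0,"offset": [0,0,1.5],"rot": [0,0,0]},
  {"jaw": 0,"offset": [0,0,1],"rot": [0,0,0]},
  {"jaw": 0,"offset": [0,0,1],"rot": [0,0,0]},
  {"jaw": 0,"offset": [0,0,0],"rot": [0,0,0]},
])

```text
time_s: 20.35
eef_pos: [0.6574, 0.0688, 0.1523]
eef_rot: [-0.0, 0.0, 1.0, -0.0]
wrist_force: [0.5, 0.4, -3.3]
opening: 0.324
grasp_force: 60.9
```

apply_moves([
  {"jaw": 0,"offset": [0,0,1],"rot": [0,0,0]},
  {"jaw": 0,"offset": [0,0,0],"rot": [0,0,0]},
  {"jaw": 0,"offset": [0,0,1],"rot": [0,0,0]},
  {"jaw": 0,"offset": [0,0,0],"rot": [0,0,0]},
  {"jaw": 0,"offset": [0,0,0],"rot": [0,0,0]},
])

```text
time_s: 20.98
eef_pos: [0.6577, 0.0688, 0.1509]
eef_rot: [0.0, 0.0, 1.0, -0.0]
wrist_force: [-1.5, -0.4, 0.9]
opening: 0.331
grasp_force: 61.3
```

Wrist force went from -3 to +0.9 N, so the rail now carries the pair. Open, then rise.

apply_moves([
  {"jaw": 0.4,"offset": [0,0,0],"rot": [0,0,0]},
  {"jaw": 0.5,"offset": [0,0,0],"rot": [0,0,0]},
  {"jaw": 0.65,"offset": [0,0,0],"rot": [0,0,0]},
  {"jaw": 0.65,"offset": [0,0,0],"rot": [0,0,0]},
  {"jaw": 0.65,"offset": [0,0,0],"rot": [0,0,0]},
])

```text
time_s: 21.6
eef_pos: [0.6575, 0.0688, 0.1504]
eef_rot: [-0.0, 0.0, 1.0, -0.0]
wrist_force: [0.2, 0.2, -0.8]
opening: 0.653
grasp_force: 0.0
```

apply_moves([
  {"jaw": 0.65,"offset": [0,0,-8],"rot": [0,0,0]},
  {"jaw": 0.65,"offset": [0,0,-15],"rot": [0,0,0]},
  {"jaw": 0.65,"offset": [0,0,-35],"rot": [0,0,0]},
  {"jaw": 0.65,"offset": [0,0,-50],"rot": [0,0,0]},
  {"jaw": 0.65,"offset": [0,0,-40],"rot": [0,0,0]},
])

```text
time_s: 22.22
eef_pos: [0.658, 0.0688, 0.3023]
eef_rot: [0.002, 0.0, 1.0, -0.0]
wrist_force: [0.6, -0.0, 0.5]
opening: 0.65
grasp_force: 0.0
```

apply_moves([
  {"jaw": 0.65,"offset": [40,0,0],"rot": [0,0,0]},
  {"jaw": 0.65,"offset": [55,0,0],"rot": [0,0,0]},
  {"jaw": 0.65,"offset": [55,0,0],"rot": [0,0,0]},
  {"jaw": 0.65,"offset": [55,0,0],"rot": [0,0,0]},
  {"jaw": 0.65,"offset": [40,0,0],"rot": [0,0,0]},
])

```text
time_s: 22.85
eef_pos: [0.4108, 0.069, 0.2998]
eef_rot: [0.001, -0.0, 1.0, -0.0]
wrist_force: [0.8, 0.2, 0.1]
opening: 0.648
grasp_force: 0.0
```

```bash
python3 look.py; python3 - <<'E'
from h import *
t=np.load("topl.npz")["p"]; s,d=ctrl.camera("side")
P=cloud("side",d);sat=s.max(-1).astype(int)-s.min(-1)
q=P[(sat<35)&(abs(P[...,0]-.657)<.12)&(abs(P[...,1]-.063)<.06)&(P[...,2]>.035)&(P[...,2]<.22)&(s.max(-1)<150)]
print("pair",rect(q),q[:,2].min(),q[:,2].max())
cv2.imwrite("pics/f.png",cv2.resize(np.hstack([t[80:380,140:540],s[100:400,180:580]])[...,::-1],None,fx=1,fy=1))
E
```

```text
front [0.5274 0.5277 0.5286 0.5529 0.5563 0.5608]
back [0.6838 0.6844 0.6846 0.7484 0.7492 0.7492]
y range [-0.2066  0.2088]
hung crown [ 0.654 -0.108  0.191] 357
pair (array([646.5,  62.8]), array([161.6, 111.2]), 16.06) 0.04138599004948529 0.19635940945043306
```

View pics/f.png

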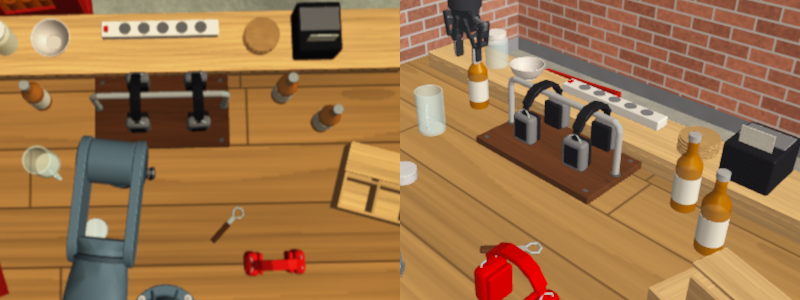

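Both pairs hang on the rail (side crop (540,110) and (590,130)), the rack is flush with the shelf, and the mug and bottles are standing.

```bash
python3 -c "
from bench import ctrl;print(ctrl.hand_in())"
```

```text
the job is handed in; nothing more can be done
None
```

The job is handed in at about 23 s: the rack is square and flush against the shelf with its pair still hanging, the second pair hangs on the free left part of the rail, and the mug and bottles are still standing; no verdict was returned.

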